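Set the microscope camera recording

ROBOT

A 6-joint arm with a two-finger parallel gripper is mounted at the origin on the work surface. World frame = base frame: x ahead of the robot, y to its left, z up, the work surface at z = 0. Lengths are in mm, angles in rad, forces in N, time in s.
With the tool pointing down it reaches from about 275 to 825 mm from the base axis. Payload 4.9 kg.
Tool frame: the origin (TCP) lies at the very end of the fingers, on their centre line; the grasp point (between the pads) lies 19 mm behind it; z points along the fingers, y is the line along which they close (so a half turn about z gives the same grasp; the last joint's range is limited). The gripper opens to 85 mm and grips with 20 to 120 N. Pads are 22 mm wide; open, the fingers measure 114 mm over their backs; the gripper's body (76 mm by 85 mm) begins 54 mm behind the grasp point. The pads swing forward as they close: fully open they stand 13 mm farther back than shut.
Start: joints at [-1.481, 0.326, -0.193, 1.052, 0, 1.437], TCP at [122.076, -536.298, 231.281] pointing down, gripper open.
Joint ranges: [-2.65, 2.65], [-0.97, 1.79], [-1.3, 1.35], [-1.93, 2.1], [-1.47, 1.37], [-3.14, 3.14]. Speed limits (rad/s): [2.57, 2.57, 3.14, 3.14, 3.14, 3.14].

INTERFACE

Orientations are given as [roll, pitch, yaw] about the fixed x, y, z axes, in that order (R = Rz(yaw) Ry(pitch) Rx(roll)).
In Python, from bench import bot, solve_ik, imaging gives the robot as it stands. Calls block until the motion is done:
- bot.move_ptp(position, orientation): joint-space move of the TCP to a pose.
- bot.movel(position, rot=None, max_speed=150, threshold=None): straight line of the TCP; rot=None keeps the orientation; max_speed is the mean speed in mm/s. With threshold (N) it stops when the force on the tool has changed by that much, and returns True; else False.
- bot.move_j(angles): joint-space move.
- bot.grip(opening, effort=None): opening from 0.0 (shut) to 1.0 (fully open); effort is the grip in N (None keeps the last); returns when the fingers have stopped.
- bot.dwell(seconds).
- solve_ik(position, orientation): joint angles nearest the present ones, or None.
- bot.get_state(): the state.
- imaging.capture(name): name is "scene" or "side" or "wrist"; returns the picture (400x640x3 uint8, blue, green, red); there is no depth.
- imaging.camera_model(name): a dict with "K" (3x3 intrinsics, pixels), "k1" (the pictures are not rectified: a ray, as slopes to the right and down, at radius r is drawn at 1 + k1 r^2 times it, then the intrinsics apply), "position" and "rotation" of the camera in the world. Camera axes: x right, y up, looking along -z (the intrinsics and any distortion apply to the point x, -y, -z); pixel columns grow to the right and rows downward; lengths in mm; the calibration is good to about 2 mm. A picture is of the moment at which its call begins: read the wrist's pose just before it. camera_model takes no time and is no camera call; for the wrist camera it gives the pose at the moment of the call.
A pose or a line that the arm cannot do raises bot.IKError and nothing moves.
- bot.sign_off(): hands the job in; it is judged then, once.
The state is a dict: "t": time; "qpos": joint angles; "joint_velocities": joint speeds; "effort": joint torques, N m; "tcp_pos": TCP position; "orientation": TCP orientation; "contact_force": force on the tool from outside, world axes, zero at the start; "wrist_torque": the same for the moment, N m; "opening": opening from 0.0 (shut) to 1.0 (fully open); "gripper_force": force on a finger pad.
Only numpy, scipy, OpenCV 4.12 (cv2) and the standard library are available. Lean on these libraries where they do the work, as an engineer would, in place of code of your own. Each camera call takes 0.05 s, during which the arm holds its last target. There are 200 camera calls.

TASK

Start a recording on the microscope camera by pressing in its keys gently with a fingertip, one after another: first the yellow lamp key, then the blue focus key, last the green record key, each right down so that it stays in. Leave the red reset key out, press without shoving or lifting the key boxes, and leave the bottle, the objective and the slide box where they stand.

Things in the scene. Friction and masses are not known exactly. Their poses are not given: they have to be found in the camera images.
- lamp_unit: the lamp key unit: a loose white box, 70 x 70 mm, 24 mm high, about 0.45 kg, on a rubber foot, with one round yellow key standing up in the middle of its top. Origin at the centre of its underside on the bench, z up
- lamp_key_top (a point): centre of the flat top of the yellow lamp key, a 36 mm round key; 42 mm above the bench when out, 32 mm when fully in (then still 8 mm proud of the box); moves with the key
- lamp_key (a joint): how far the yellow lamp key is pressed straight down, m: 0 fully out, 0.010 fully in against a rubber cushion that then gives about 3 mm more at 10 N (the key comes back to about 0.010 on release). It yields to about 2.5 N and then stays where it was left (no return spring)
- focus_unit: the focus key unit: a loose white box, 70 x 70 mm, 24 mm high, about 0.45 kg, on a rubber foot, with one round blue key standing up in the middle of its top. Origin at the centre of its underside on the bench, z up
- focus_key_top (a point): centre of the flat top of the blue focus key, a 36 mm round key; 42 mm above the bench when out, 32 mm when fully in (then still 8 mm proud of the box); moves with the key
- focus_key (a joint): how far the blue focus key is pressed straight down, m: 0 fully out, 0.010 fully in against a rubber cushion that then gives about 3 mm more at 10 N (the key comes back to about 0.010 on release). It yields to about 2.5 N and then stays where it was left (no return spring)
- record_unit: the record key unit: a loose white box, 70 x 70 mm, 24 mm high, about 0.45 kg, on a rubber foot, with one round green key standing up in the middle of its top. Origin at the centre of its underside on the bench, z up
- record_key_top (a point): centre of the flat top of the green record key, a 36 mm round key; 42 mm above the bench when out, 32 mm when fully in (then still 8 mm proud of the box); moves with the key
- record_key (a joint): how far the green record key is pressed straight down, m: 0 fully out, 0.010 fully in against a rubber cushion that then gives about 3 mm more at 10 N (the key comes back to about 0.010 on release). It yields to about 2.5 N and then stays where it was left (no return spring)
- reset_unit: the reset key unit: a loose white box, 70 x 70 mm, 24 mm high, about 0.45 kg, on a rubber foot, with one round red key standing up in the middle of its top. Origin at the centre of its underside on the bench, z up
- reset_key_top (a point): centre of the flat top of the red reset key, a 36 mm round key; 42 mm above the bench when out, 32 mm when fully in (then still 8 mm proud of the box); moves with the key
- reset_key (a joint): how far the red reset key is pressed straight down, m: 0 fully out, 0.010 fully in against a rubber cushion that then gives about 3 mm more at 10 N (the key comes back to about 0.010 on release). It yields to about 2.5 N and then stays where it was left (no return spring)
- oil_bottle: bystander: small amber bottle with black cap, 38 mm across, 75 mm high, standing on the bench; origin at the centre of its underside
- objective: bystander: steel microscope objective with a red band, standing, 32 mm across, 54 mm high; origin at the centre of its underside
- slide_box: bystander: flat orange slide box, 85 x 100 mm (x, y), 30 mm high; origin at the centre of its underside
Not all that is in view belongs to the job. What is shaped like the focus_unit but pink or purple is not meant.

How it is judged (in metres and radians):
On the way, in this order (a step that is already met when the one before it is completed fails the run):
1. the yellow lamp key is pressed in, the blue and green still out (value of joint lamp_key above 0.0075 m and value of joint each of focus_key, record_key below 0.003 m), for 0.1 s.
2. then the blue focus key is pressed in, the green still out (value of joint each of lamp_key, focus_key above 0.0075 m and value of joint record_key below 0.003 m), for 0.1 s.
3. then the green record key is pressed in (value of joint each of lamp_key, focus_key, record_key above 0.0075 m), for 0.1 s.
At the end, for the whole second after the job is handed in: The yellow, blue and green keys are each in by at least 7.5 of 10 mm and the red key is out (less than 3 mm in); all key units, the bottle, the objective and the slide box stand upright (units and bystanders within 0.1 rad) within 15 mm of where they began, at rest (all of step 3 and value of joint reset_key below 0.003 m and distance of each of lamp_unit, focus_unit, record_unit, reset_unit, oil_bottle, objective, slide_box from where it was at the start of the episode below 0.015 m and angle between each of lamp_unit, focus_unit, record_unit, reset_unit, oil_bottle, objective, slide_box's own z axis and vertical below 0.1 rad and linear speed of each of lamp_unit, focus_unit, record_unit, reset_unit below 0.02 m/s); the robot touches nothing.
It fails at once if a key is pressed (more than 3 mm) out of order: the blue before the yellow is in, or the green before the blue is in ((value of joint focus_key above 0.003 m and value of joint lamp_key below 0.007 m) or (value of joint record_key above 0.003 m and value of joint focus_key below 0.007 m)).
It fails at once if the red key is pressed (more than 3 mm) (value of joint reset_key above 0.003 m).
It fails at once if a key unit is lifted more than 6 mm off the bench, or carried or shoved more than 15 mm (height (world z) of any of lamp_unit, focus_unit, record_unit, reset_unit above 0.006 m or distance of any of lamp_unit, focus_unit, record_unit, reset_unit from where it was at the start of the episode above 0.015 m).
It fails at once if a key unit is pushed harder than 25 N (contact force between any of the fingers, the arm and lamp_unit above 25 N or contact force between any of the fingers, the arm and focus_unit above 25 N or contact force between any of the fingers, the arm and record_unit above 25 N or contact force between any of the fingers, the arm and reset_unit above 25 N).
It fails at once if the bottle, the objective or the slide box is moved more than 15 mm or tipped (distance of any of oil_bottle, objective, slide_box from where it was at the start of the episode above 0.015 m or angle between any of oil_bottle, objective, slide_box's own z axis and vertical above 0.15 rad).
It also fails if it takes over 48 s, if anything falls off the work surface, if the arm or the gripper's body presses on something with over 40 N, if the wrist force passes 120 N, or if a joint passes its speed limit or range.

## Working session

There is one attempt and no reset: what is moved stays moved. The work goes in short steps, each a Python script; the robot and the scene stay as the last script left them, time stands still between calls to the robot, and variables do not carry over. Pictures are saved under pics/ and viewed, at most 10 in all, crops included, and the job is handed in when it is done.

```bash
mkdir -p pics; cat > h.py <<'E'
import numpy as np, cv2
from bench import bot, solve_ik, imaging
def ray(m,u,v):
    K=np.array(m["K"]);d=np.array([(u-K[0,2])/K[0,0],(v-K[1,2])/K[1,1]])
    s=d.copy()
    for _ in range(20): s=d/(1+m["k1"]*(s@s))
    return np.array(m["position"],float),np.array(m["rotation"]).reshape(3,3)@np.array([s[0],-s[1],-1])
def onplane(m,u,v,z):
    p,r=ray(m,u,v); return p+r*(z-p[2])/r[2]
E
python3 - <<'E'
from h import *
for n in("scene","side"):
    m=imaging.camera_model(n);print(n,m["position"],m["k1"])
    cv2.imwrite(f"pics/{n}.png",imaging.capture(n))
print(bot.get_state())
E
```

```text
scene [1135.32765324  250.53532428  992.72556371] -0.09119624705724402
side [502.7150904  474.3315979  574.22741836] -0.049886488564425666
{'t': 0.1, 'qpos': array([-1.48118551e+00,  3.26848538e-01, -1.93489966e-01,  1.05198557e+00,
       -3.26792893e-05,  1.43656756e+00]), 'joint_velocities': array([ 0.00127982, -0.00013903,  0.00182969, -0.00093621, -0.00033545,
       -0.00141392]), 'effort': array([ 1.09903274e-03, -4.44238222e+01,  2.63038927e+01,  7.87768106e-03,
       -1.85771064e-04, -3.12905568e-07]), 'tcp_pos': array([ 122.02547898, -535.76140119,  230.58937828]), 'orientation': array([-3.14007427e+00, -1.72067626e-04,  2.23839479e-01]), 'contact_force': array([-0.36478551, -1.86621761, -0.98308119]), 'wrist_torque': array([-0.01412524,  0.03642467,  0.05370864]), 'gripper_force': 0.0, 'opening': 0.9996467876589977}
```

View pics/scene.png

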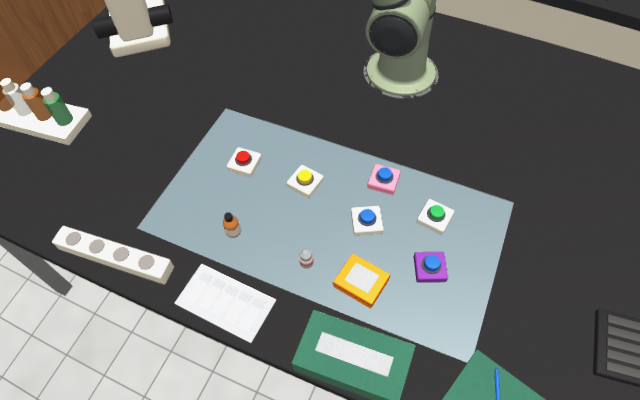

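View pics/side.png

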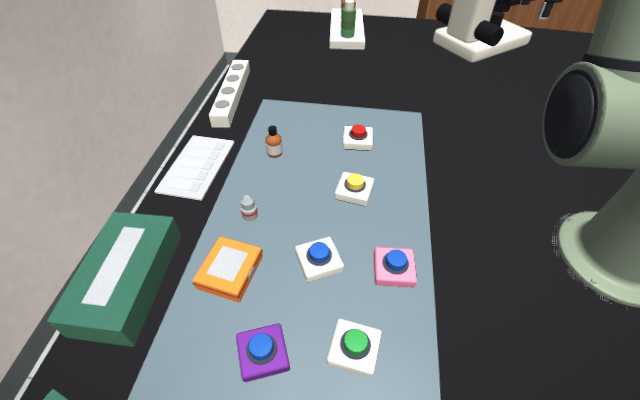

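Scene view: yellow key (305,177), blue key on the white box (367,216), green (437,212), red (243,157); the pink and purple boxes are decoys. Side view: yellow (355,182), blue (319,253), green (356,342), red (358,132).

```bash
cat >> h.py <<'E'
HUE={'yellow':(22,36),'blue':(100,125),'green':(50,85),'red':(0,8)}
def blob(img,c,seed,rad=16):
    h=cv2.cvtColor(img,cv2.COLOR_BGR2HSV);lo,hi=HUE[c]
    m=cv2.inRange(h,(lo,150,130 if c!='yellow' else 150),(hi,255,255))
    n,l,s,ce=cv2.connectedComponentsWithStats(m)
    k=[i for i in range(1,n) if np.hypot(*(ce[i]-seed))<rad]
    i=max(k,key=lambda i:s[i,4]); return ce[i],s[i]
E
python3 - <<'E'
from h import *
S={'scene':dict(yellow=(305,177),blue=(367,216),green=(437,212),red=(243,157)),'side':dict(yellow=(355,182),blue=(319,253),green=(356,342),red=(358,132))}
R={}
for n in S:
    m=imaging.camera_model(n);im=cv2.imread(f"pics/{n}.png")
    for c in S[n]:
        ce,s=blob(im,c,S[n][c]);R[n,c]=ray(m,*ce)
        print(n,c,ce.round(1),s,onplane(m,*ce,42).round(1))
for c in S['side']:
    (p,r),(q,t)=R['scene',c],R['side',c]
    a=np.linalg.lstsq(np.c_[r,-t],q-p,rcond=None)[0]
    A,B=p+r*a[0],q+t*a[1];print(c,((A+B)/2).round(1),np.linalg.norm(A-B).round(1))
E
```

```text
Traceback (most recent call last):
  File "h.py", line 7, in ray
    return np.array(m["position"],float),np.array(m["rotation"]).reshape(3,3)@np.array([s[0],-s[1],-1])
                                         ~~~~~~~~~~~~~~~~~~~~~~~~~~~~~~~^^^^^
ValueError: cannot reshape array of size 3 into shape (3,3)
```

```bash
sed -i 's/np.array(m\["rotation"\]).reshape(3,3)@/Rot.from_euler("xyz",m["rotation"]).as_matrix()@/; 1a from scipy.spatial.transform import Rotation as Rot' h.py
python3 - <<'E'
from h import *
S={'scene':dict(yellow=(305,177),blue=(367,216),green=(437,212),red=(243,157)),'side':dict(yellow=(355,182),blue=(319,253),green=(356,342),red=(358,132))}
R={}
for n in S:
    m=imaging.camera_model(n);im=cv2.imread(f"pics/{n}.png");print(m["rotation"])
    for c in S[n]:
        ce,s=blob(im,c,S[n][c]);R[n,c]=ray(m,*ce)
        print(n,c,ce.round(1),s,onplane(m,*ce,42).round(1))
for c in S['side']:
    (p,r),(q,t)=R['scene',c],R['side',c]
    a=np.linalg.lstsq(np.c_[r,-t],q-p,rcond=None)[0]
    A,B=p+r*a[0],q+t*a[1];print(c,((A+B)/2).round(1),np.linalg.norm(A-B).round(1))
E
```

```text
[0.56698023 0.00244069 1.97485206]
scene yellow [304.5 176.3] [298 170  14  13 146] [512.8 -86.9  42. ]
scene blue [367.2 215.8] [360 209  15  14 156] [560.2  98.4  42. ]
scene green [436.6 211.4] [430 206  14  12 131] [483.4 247.   42. ]
scene red [242.7 156.9] [236 151  14  13 138] [ 518.5 -260.2   42. ]
[ 7.56231203e-01  2.03787701e-03 -2.98562874e+00]
side yellow [354.7 186. ] [348 182  15   8  64] [504.  -65.6  42. ]
side blue [318.7 251.9] [309 242  20  21 319] [552.2 104.3  42. ]Traceback (most recent call last):
  File "<stdin>", line 7, in <module>
  File "h.py", line 17, in blob
    i=max(k,key=lambda i:s[i,4]); return ce[i],s[i]
ValueError: max() iterable argument is empty
```

Scene-camera positions are plausible. The side blobs are clipped, so I'll refine with the wrist camera from above the yellow key.

```bash
python3 - <<'E'
from h import *
bot.grip(0.0)
bot.move_ptp([500,-85,230],[np.pi,0,0])
bot.dwell(0.3)
m=imaging.camera_model("wrist");im=imaging.capture("wrist");print(m,bot.get_state()["tcp_pos"],bot.get_state()["t"],bot.get_state()["contact_force"])
cv2.imwrite("pics/w1.png",im)
E
```

```text
{'K': array([[308.49142168,   0.        , 317.90267856],
       [  0.        , 308.49142168, 198.76726333],
       [  0.        ,   0.        ,   1.        ]]), 'k1': 0.015157934768114624, 'position': array([580.82939839, -85.89309875, 373.24131146]), 'rotation': array([-3.13235374e-01, -1.07440077e-04, -1.57235720e+00])} [499.94821826 -85.34381598 229.98261929] 3.325 [ 0.06337142 -0.48074752  0.28037069]
```

View pics/w1.png

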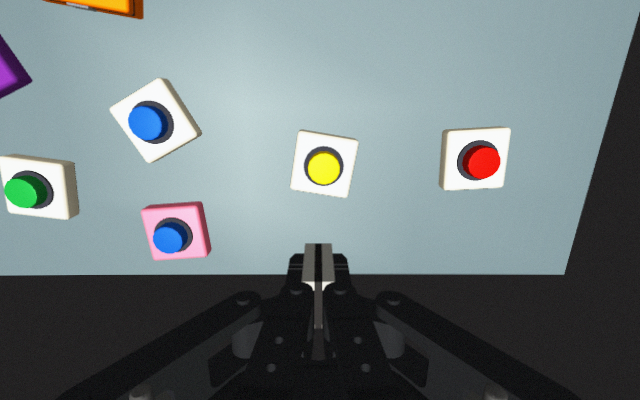

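The wrist view shows all four keys: yellow (323,167), blue on white (148,123), green (25,190), red (482,162). The closed fingertips are at about (318,250).

```bash
python3 - <<'E'
from h import *
m=imaging.camera_model("wrist");im=cv2.imread("pics/w1.png")
for c,s in dict(yellow=(323,167),blue=(148,123),green=(25,190),red=(482,162)).items():
    ce,st=blob(im,c,s);P=onplane(m,*ce,42)
    l=onplane(m,st[0],ce[1],42);r=onplane(m,st[0]+st[2],ce[1],42)
    print(c,ce.round(1),st,P.round(1),"width",np.linalg.norm(l-r).round(1))
E
```

```text
yellow [323.4 168.2] [308 153  32  32 805] [508.7 -91.7  42. ] width 35.0
blue [144.9 122.7] [128 106  34  35 885] [557.   94.1  42. ] width 35.0
green [ 20.4 192.8] [  4 179  33  29 706] [481.  243.5  42. ] width 35.6
red [483.4 162.5] [467 147  33  32 791] [ 514.6 -264.9   42. ] width 35.4
```

Widths (35–36 mm) and positions agree with the scene view. I'll press yellow and check it.

```bash
cat >> h.py <<'E'
def press(x,y):
    bot.move_ptp([x,y,90],[np.pi,0,0])
    bot.movel([x,y,50]); bot.dwell(0.3)
    f0=bot.get_state()["contact_force"][2]
    hit=bot.movel([x,y,28.5],max_speed=12,threshold=8)
    s=bot.get_state();print("hit",hit,"tcp",s["tcp_pos"].round(1),"dF",(s["contact_force"]).round(1),f0.round(1),"t",s["t"])
    bot.dwell(0.15)
    bot.movel([x,y,90],max_speed=80)
E
python3 - <<'E'
from h import *
press(508.7,-91.7)
bot.move_ptp([500,-85,230],[np.pi,0,0]); bot.dwell(0.3)
m=imaging.camera_model("wrist");im=imaging.capture("wrist");cv2.imwrite("pics/w2.png",im)
for c,s in dict(yellow=(323,167),blue=(148,123),green=(25,190),red=(482,162)).items():
    ce,st=blob(im,c,s);z=32 if c=='yellow' else 42
    l=onplane(m,st[0],ce[1],z);r=onplane(m,st[0]+st[2],ce[1],z)
    print(c,ce.round(1),onplane(m,*ce,z).round(1),np.linalg.norm(l-r).round(1))
print(bot.get_state()["t"])
E
```

```text
hit True tcp [508.7 -91.7  31.3] dF [-0.3  0.3  5.6] 0.6 t 6.0667
yellow [324.  165.7] [508.5 -91.8  32. ] 34.7
blue [144.8 121.6] [557.  94.  42.] 34.9
green [ 19.9 192. ] [481.  243.4  42. ] 35.4
red [485.  161.9] [ 514.6 -265.1   42. ] 35.2
8.075
```

View pics/w2.png

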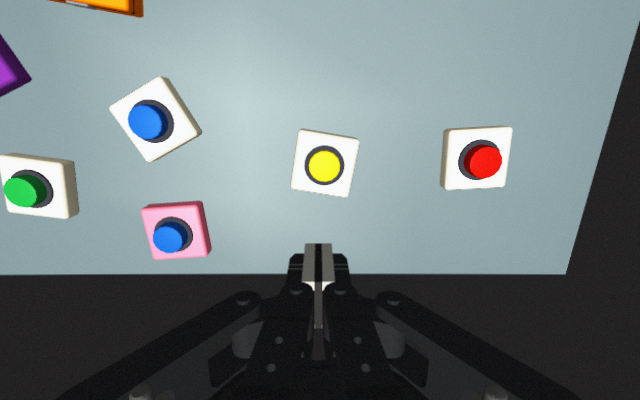

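Yellow is in: the finger stopped at z 31.3 mm, the key at (324,166) matches the position for z = 32 mm, and the box hasn't moved. Next are blue and green.

```bash
python3 - <<'E'
from h import *
press(557,94)
press(481,243.5)
bot.move_ptp([500,80,260],[np.pi,0,0]); bot.dwell(0.3)
m=imaging.camera_model("wrist");im=imaging.capture("wrist");cv2.imwrite("pics/w3.png",im);print(bot.get_state()["t"])
cv2.imwrite("pics/s3.png",imaging.capture("side"))
E
```

```text
hit True tcp [557.   94.   31.4] dF [-0.2 -0.3  4.6] -0.4 t 15.075
hit True tcp [481.  243.5  31.3] dF [-1.  -0.1  4.6] -0.3 t 18.95
21.2833
```

View pics/w3.png

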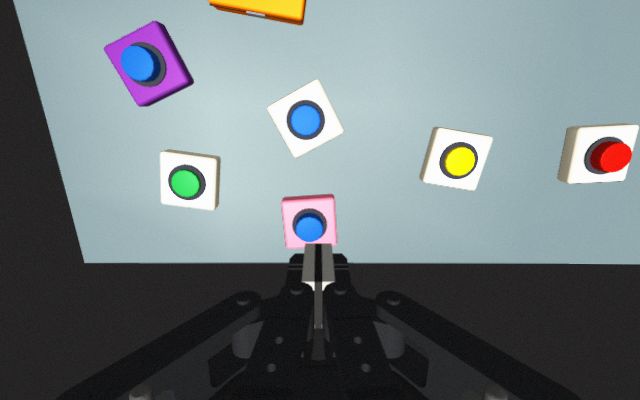

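View pics/s3.png

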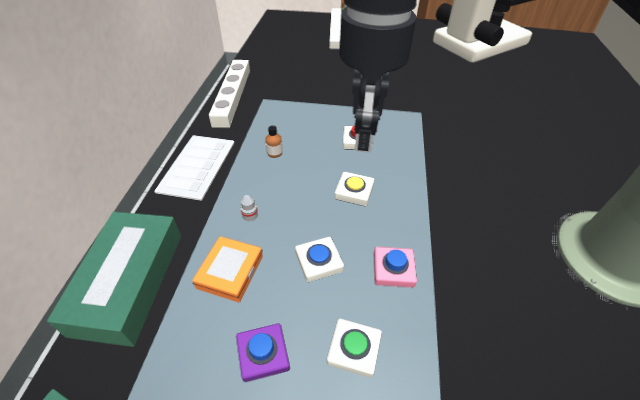

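Yellow (461,160), blue (306,119) and green (186,183) sit low in their boxes. Red (610,157) is still proud, nothing has moved, and the arm is clear.

```bash
python3 -c "
from bench import bot
print(bot.sign_off())"
```

```text
the job is handed in; nothing more can be done
None
```

I pressed in the yellow, blue and green keys in that order and left red out. The last pictures show all three staying in and nothing else moved; I handed the job in at about 21 s, and no verdict came back.

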